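Switch on the warming plate

TASK

Switch on the mug-warming plate by pressing its three black latching keys fully home, one after another: first the long bar key (mains), then the large round key (heat), and last the small square key (timer). Only press: nothing is to be picked up, and the mug on the plate and the things round it stay where they stand.

Things in the scene. Friction and masses are not known exactly. Their poses are not given: they have to be found in the camera images.
- warmer: Warming plate, fixed: white box 200 x 200 x 38 mm on a wooden hob cover (top z = 0.018). Origin: centre of its underside; z up, front faces -x. Its hot plate (102 mm across, top 42 mm up) at x = +40 mm carries the mug. On an aluminium panel along the front (top 39 mm up) the three keys stand in a row at x = -72 mm, y = -58, 0, +58 mm; which key is in which place varies.
- key_bar (a joint): Travel of the long bar key: black, 40 mm (along the plate's x, front to back) by 14 mm. Value 0 = fully out (top 12 mm above the aluminium panel), 0.009 m = fully in (top 3 mm above the panel); it counts as home from 0.0065 m. It slides straight down along the plate's -z, resists with about 3 N all the way, has no spring and stays where it is left.
- key_round (a joint): Travel of the large round key: black, 32 mm across. Value 0 = fully out (top 12 mm above the aluminium panel), 0.009 m = fully in (top 3 mm above the panel); it counts as home from 0.0065 m. It slides straight down along the plate's -z, resists with about 3 N all the way, has no spring and stays where it is left.
- key_square (a joint): Travel of the small square key: black, 18 x 18 mm. Value 0 = fully out (top 12 mm above the aluminium panel), 0.009 m = fully in (top 3 mm above the panel); it counts as home from 0.0065 m. It slides straight down along the plate's -z, resists with about 3 N all the way, has no spring and stays where it is left.
- key_bar_top (a point): Centre of the top face of the long bar key; moves down with it. z up, x and y as the warming plate's axes.
- key_round_top (a point): Centre of the top face of the large round key; moves down with it. z up, x and y as the warming plate's axes.
- key_square_top (a point): Centre of the top face of the small square key; moves down with it. z up, x and y as the warming plate's axes.
- mug: White mug, loose on the hot plate: 86 mm across the rim, 107 mm high, its top 149 mm above the plate's underside. Origin: at its underside, 16 mm from the cup's axis on the handle's side; z up, handle along its -y, roughly to the back of the plate. Its near wall is at least 55 mm behind the key row. Leave it.
- salt_shaker: Salt shaker with a grey cap, 44 mm across, 90 mm high, loose, upright on the hob cover beside the plate. Origin: centre of its underside, z up. Leave it.
- spice_jar: Spice jar with a red lid, 45 mm across, 106 mm high, loose, upright on the hob cover beside the plate. Origin: centre of its underside, z up. Leave it.
- honey_jar: Honey jar with a yellow lid, 64 mm across, 87 mm high, loose, upright on the hob cover behind the plate. Origin: centre of its underside, z up. Leave it.

How it is judged:
On the way, in this order (a step that is already met when the one before it is completed fails the run):
1. the long bar key is fully home (value of joint key_bar above 0.0065 m), for 0.2 s.
2. the large round key is fully home (value of joint key_round above 0.0065 m), for 0.2 s.
3. the small square key is fully home (value of joint key_square above 0.0065 m), for 0.2 s.
At the end, for the whole second after the job is handed in: All three keys stay pressed in by more than 6.5 mm of their 9 mm; the mug stands upright at rest within 20 mm of its start, and the other loose things are within 30 mm of theirs (value of joint each of key_bar, key_round, key_square above 0.0065 m and distance of mug from where it was at the start of the episode below 0.02 m and angle between mug's own z axis and vertical below 0.1 rad and linear speed of mug below 0.02 m/s and distance of each of salt_shaker, spice_jar, honey_jar from where it was at the start of the episode below 0.03 m); the robot touches nothing.
It fails at once if the large round key is pressed before the long bar key is home (value of joint key_round above 0.003 m and value of joint key_bar below 0.0065 m).
It fails at once if the small square key is pressed before the large round key is home (value of joint key_square above 0.003 m and value of joint key_round below 0.0065 m).
It fails at once if the mug is shifted, lifted or tipped (distance of mug from where it was at the start of the episode above 0.02 m or angle between mug's own z axis and vertical above 0.2 rad).
It fails at once if one of the things round the plate (salt shaker, spice jar, honey jar) is moved or lifted (distance of any of salt_shaker, spice_jar, honey_jar from where it was at the start of the episode above 0.03 m).
It also fails if it takes over 48 s, if anything falls off the work surface, if the arm or the gripper's body presses on something with over 40 N, if the wrist force passes 120 N, or if a joint passes its speed limit or range.

ROBOT

A 6-joint arm with a two-finger parallel gripper is mounted at the origin on a cart in front of the work surface, level with it; the furniture and walls round the work are solid. World frame = base frame: x ahead of the robot, y to its left, z up, the work surface at z = 0. Lengths are in m, angles in rad, forces in N, time in s.
With the tool pointing down it reaches from about 0.35 to 0.775 m from the base axis. Payload 7.3 kg.
Tool frame: the origin (TCP) lies midway between the tips of the shut fingers; the grasp point (between the pads) lies 19 mm behind it; z points along the fingers, y is the line along which they close (so a half turn about z gives the same grasp; the last joint's range is limited). The gripper opens to 92 mm and grips with 3 to 60 N. Pads are 19 mm wide; open, the fingers measure 130 mm over their backs; the gripper's body (75 mm by 190 mm) begins 47 mm behind the grasp point.
Start: joints at [0.993, 0.342, 1.524, -0, 1.275, -0.146], TCP at [0.22, 0.477, 0.227] pointing down, gripper open.
Joint ranges: [-2.53, 2.53], [-0.77, 2.02], [0.04, 2.7], [-1, 4.14], [0.28, 2.66], [-3.11, 3.11]. Speed limits (rad/s): [2.57, 2.57, 3.14, 3.14, 3.14, 3.14].

INTERFACE

Orientations are given as [roll, pitch, yaw] about the fixed x, y, z axes, in that order (R = Rz(yaw) Ry(pitch) Rx(roll)).
In Python, from cell import monitor, vision, workorder gives the robot as it stands.
- The arm moves only by the tool move_arm, never from a script. Its argument "rows" is a list of rows, each a list of 5 numbers: the shift along the world's x, y, z in mm, then the turn about the world's z in rad, then the closure, from -1 (fully open) to 1 (shut). A call has 1 to 12 rows; each row shifts and turns the commanded pose from where the row before left it; what a row does not reach is not made up. A row lasts 1/10 s, in which the tool goes at most 50 mm and 8.59 degrees, less where a joint would pass 70% of its speed; a pose out of reach is approached as far as the arm can. A call is refused whole if a number of a shift passes 50 or a number of a turn 0.15, either way. A call with a gripper value outside its range is refused whole. The fingers move at their own pace and stop on an object; "newtons" is the grip in N (left out, the last holds). Time passes only in rows, so rows that do not move let the fingers close. It gives the time, the measured TCP pose, the force, the opening and the grip force at its end, in the units of the state.
- monitor.observe(): the state, without advancing time (a new reading comes with each control period).
- vision.read_camera(name): name is "scene" or "side" or "wrist"; returns the picture (400x640x3 uint8, red, green, blue); there is no depth.
- vision.get_calibration(name): a dict with "K" (3x3 intrinsics, pixels), "T" (4x4, takes a point from camera to world coordinates); the wrist camera has in their place "mount" (4x4, takes a point from camera to tool coordinates, whose origin is the TCP and whose axes are the flange's). Camera axes: x right, y up, looking along -z (the intrinsics and any distortion apply to the point x, -y, -z); pixel columns grow to the right and rows downward; lengths in m; the calibration is good to about 2 mm. A picture is of the moment at which its call begins: read the wrist's pose just before it. get_calibration takes no time and is no camera call.
- workorder.hand_in(): hands the job in; it is judged then, once.
The state is a dict: "time": time; "qpos": joint angles; "qvel": joint speeds; "joint_efforts": joint torques, N m; "tool_pos": TCP position; "tool_rot": TCP orientation; "contact_force": force on the tool from outside, world axes, zero at the start; "torque": the same for the moment, N m; "opening": finger opening in m; "grip_force": force on a finger pad.
Only numpy, scipy, OpenCV 4.12 (cv2) and the standard library are available. Lean on these libraries where they do the work, as an engineer would, in place of code of your own. Each camera call takes 0.05 s, during which the arm holds its last target. There are 200 camera calls.

## Working session

There is one attempt and no reset: what is moved stays moved. The work goes in short steps, Python scripts to look and compute and a tool call to move; the robot and the scene stay as the last step left them, time stands still between calls to the robot, and variables do not carry over. Pictures are saved under pics/ and viewed, at most 10 in all, crops included, and the job is handed in when it is done.

Besides the shell and the picture viewer there is one more tool, called after "Emit:" by a JSON object that holds its "fn" and its "kwargs", one argument or row to a line. move_arm: Moves the arm, as the interface text tells. Its arguments: {"type":"object","properties":{"rows":{"type":"array","items":{"type":"array","items":{"type":"number"}}},"newtons":{"type":"number"}},"required":["rows"]}

```bash
mkdir -p pics; python3 - <<'E'
from cell import monitor, vision
import cv2,numpy as np
s=monitor.observe();print(s['time'],s['tool_pos'],s['tool_rot'],s['opening'])
for n in("scene","side"):
    im=vision.read_camera(n);cv2.imwrite(f"pics/{n}.png",im[:,:,::-1])
    c=vision.get_calibration(n);print(n,{k:np.round(v,4).tolist() if not isinstance(v,str) else v for k,v in c.items()})
E
```

```text
0.0 [0.21947376 0.47646873 0.22605189] [-3.14006363e+00 -2.39999094e-04  2.70975667e+00] 0.09184128221867763
scene {'K': [[445.2536, 0.0, 329.5373], [0.0, 445.2536, 201.0966], [0.0, 0.0, 1.0]], 'T': [[-0.855, 0.3264, -0.403, 0.2484], [-0.5186, -0.5463, 0.6577, 0.4196], [-0.0055, 0.7714, 0.6364, 0.6677], [0.0, 0.0, 0.0, 1.0]]}
side {'K': [[483.102, 0.0, 322.3691], [0.0, 483.102, 195.3428], [0.0, 0.0, 1.0]], 'T': [[-0.7595, -0.5005, 0.4156, 1.0689], [0.6504, -0.5701, 0.5021, 0.3612], [-0.0144, 0.6516, 0.7584, 0.9018], [0.0, 0.0, 0.0, 1.0]]}
```

View pics/scene.png

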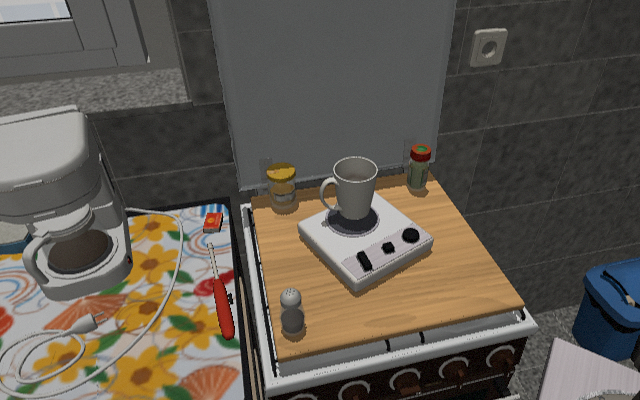

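View pics/side.png

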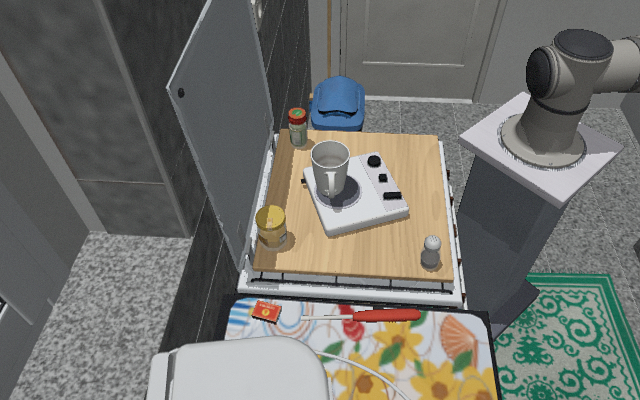

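Both views show the plate: scene keys at about bar (364,261), square (388,248), round (410,235); side keys at about bar (392,196), square (383,178), round (374,160). The square is in the middle. Next, enlarged crops.

```bash
python3 - <<'E'
import cv2,numpy as np
a=cv2.imread("pics/scene.png")[190:290,290:440];b=cv2.imread("pics/side.png")[140:240,295:415]
a=cv2.resize(a,None,fx=5,fy=5,interpolation=cv2.INTER_CUBIC);cv2.imwrite("pics/c1.png",a)
b=cv2.resize(b,None,fx=6,fy=6,interpolation=cv2.INTER_CUBIC);cv2.imwrite("pics/c2.png",b)
E
```

```text
(no output)
```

View pics/c1.png

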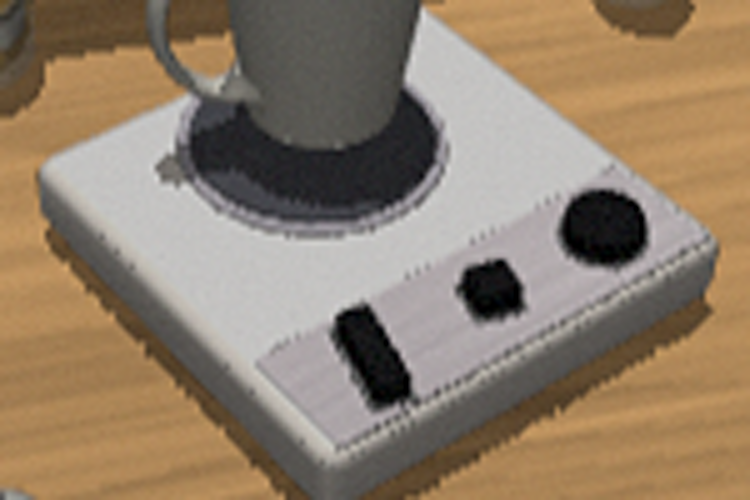

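View pics/c2.png

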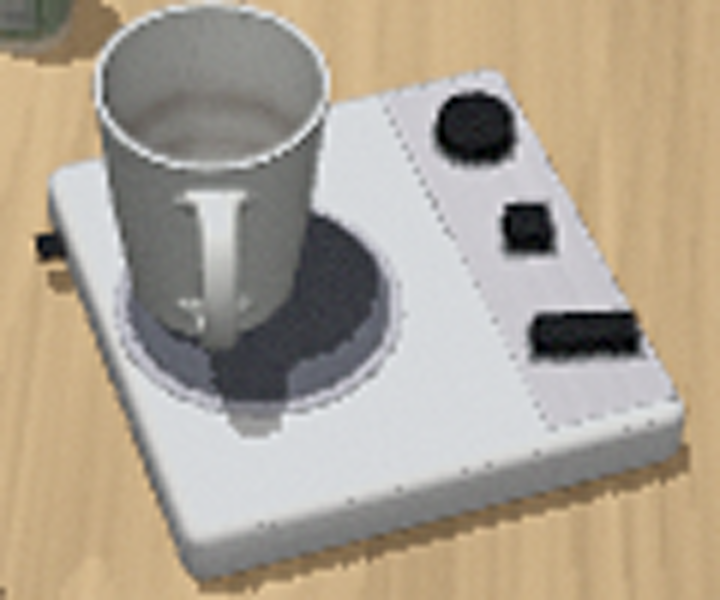

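The crops show the blobs' centres: scene bar (373,356)/5, square (491,289)/5, round (604,227)/5; side bar (585,335)/6, square (528,229)/6, round (475,128)/6. I triangulate these against z ≈ 0.064 and the 58 mm spacing.

```bash
cat > h.py <<'E'
from cell import vision
import numpy as np
def ray(n,p):
    c=vision.get_calibration(n);K=np.array(c["K"]);T=np.array(c["T"])
    d=np.linalg.inv(K)@[*p,1];return T[:3,3],T[:3,:3]@(d*[1,-1,-1])
def at(n,p,z):
    o,d=ray(n,p);return (o+d*(z-o[2])/d[2])
def tri(p,q):
    A=0;b=0
    for n,x in(("scene",p),("side",q)):
        o,d=ray(n,x);d/=np.linalg.norm(d);M=np.eye(3)-np.outer(d,d);A=A+M;b=b+M@o
    return np.linalg.solve(A,b)
E
python3 - <<'E'
from h import *
s={'bar':(373,356),'sq':(491,289),'round':(604,227)};t={'bar':(585,335),'sq':(528,229),'round':(475,128)}
P=[]
for k in s:
    a=np.array(s[k])/5-.4+[290,190];b=np.array(t[k])/6-.42+[295,140]
    p1,p2=at("scene",a,.064),at("side",b,.064);P.append((p1+p2)/2)
    print(k,tri(a,b).round(4),p1.round(4),p2.round(4))
P=np.array(P);print(np.linalg.norm(np.diff(P,axis=0),axis=1))
d=P[0]-P[2];yaw=np.arctan2(d[1],d[0])-np.pi/2;c=P.mean(0);print("yaw",yaw)
u=np.array([np.cos(yaw),np.sin(yaw),0]);v=np.array([-u[1],u[0],0])
for y in(58,0,-58):print((c+v*y/1000).round(4))
w=c+u*.072;print("warmer",w)
for n,p,z in(("scene",(292,330),.018),("scene",(418,186),.05),("scene",(283,205),.03),("side",(431,266),.02)):print(at(n,p,z).round(3))
E
```

```text
bar [ 0.4881 -0.0909  0.0614] [ 0.4871 -0.09    0.064 ] [ 0.4905 -0.0884  0.064 ]
sq [ 0.4656 -0.1438  0.062 ] [ 0.4649 -0.1433  0.064 ] [ 0.4678 -0.1414  0.064 ]
round [ 0.4423 -0.197   0.0622] [ 0.4417 -0.1965  0.064 ] [ 0.4443 -0.1948  0.064 ]
[0.0576893  0.05820011]
yaw -0.40668585047244443
[ 0.489  -0.0891  0.064 ]
[ 0.466  -0.1424  0.064 ]
[ 0.4431 -0.1957  0.064 ]
warmer [ 0.5321729  -0.17088081  0.064     ]
[0.536 0.075 0.018]
[ 0.495 -0.368  0.05 ]
[ 0.734 -0.175  0.03 ]
[0.541 0.081 0.02 ]
```

Emit:
{"fn": "move_arm", "kwargs": {
  "rows": [
    [11,-23.5,0,0.025,1],
    [11,-23.5,0,0,1],
    [11,-23.5,0,0,1],
    [11,-23.5,0,0,1],
    [11,-23.5,0,0,1],
    [11,-23.5,0,0,1],
    [11,-23.5,0,0,1],
    [11,-23.5,0,0,1],
    [11,-23.5,0,0,1],
    [11,-23.5,0,0,1],
    [11,-23.5,0,0,1],
    [11,-23.5,0,0,1]
  ]
}}

```text
time: 1.3
tool_pos: [0.3518, 0.1938, 0.2265]
tool_rot: [-3.141, -0.0, 2.735]
contact_force: [0.1, -0.9, 0.1]
opening: 0.002
grip_force: 0.0
```

Emit:
{"fn": "move_arm", "kwargs": {
  "rows": [
    [11,-23.5,0,0,1],
    [11,-23.5,0,0,1],
    [11,-23.5,0,0,1],
    [11,-23.5,0,0,1],
    [11,-23.5,0,0,1],
    [11,-23.5,0,0,1],
    [11,-23.5,0,0,1],
    [11,-23.5,0,0,1],
    [11,-23.5,0,0,1],
    [11,-23.5,0,0,1],
    [11,-23.5,0,0,1],
    [11,-23.5,0,0,1]
  ]
}}

```text
time: 2.5
tool_pos: [0.4838, -0.0881, 0.2264]
tool_rot: [3.142, -0.001, 2.735]
contact_force: [0.5, -0.0, 0.1]
opening: 0.0005
grip_force: 0.0
```

Emit:
{"fn": "move_arm", "kwargs": {
  "rows": [
    [0,0,0,0,1],
    [0,0,0,0,1]
  ]
}}

```text
time: 2.7
tool_pos: [0.4833, -0.0872, 0.2262]
tool_rot: [3.141, -0.002, 2.734]
contact_force: [0.0, -0.6, -0.3]
opening: 0.0004
grip_force: 0.0
```

Emit:
{"fn": "move_arm", "kwargs": {
  "rows": [
    [5,-2,-20,0,1],
    [0,0,-25,0,1],
    [0,0,-25,0,1],
    [0,0,-25,0,1],
    [0,0,-20,0,1],
    [0,0,0,0,1],
    [0,0,0,0,1]
  ]
}}

```text
time: 3.4
tool_pos: [0.4886, -0.0885, 0.1122]
tool_rot: [3.141, -0.0, 2.736]
contact_force: [-0.2, 0.3, 0.1]
opening: 0.0005
grip_force: 0.0
```

```bash
python3 - <<'E'
from cell import monitor, vision
import cv2,numpy as np
s=monitor.observe();print(s['time'],s['tool_pos'],s['tool_rot'])
a=vision.read_camera("side");b=vision.read_camera("scene")
cv2.imwrite("pics/s2.png",cv2.vconcat([cv2.resize(a[100:240,260:460,::-1],(560,300)),cv2.resize(b[120:300,280:480,::-1],(560,300))]))
E
```

```text
3.4 [ 0.48859986 -0.08848703  0.11215818] [ 3.14141982e+00 -3.78958998e-04  2.73561446e+00]
```

View pics/s2.png

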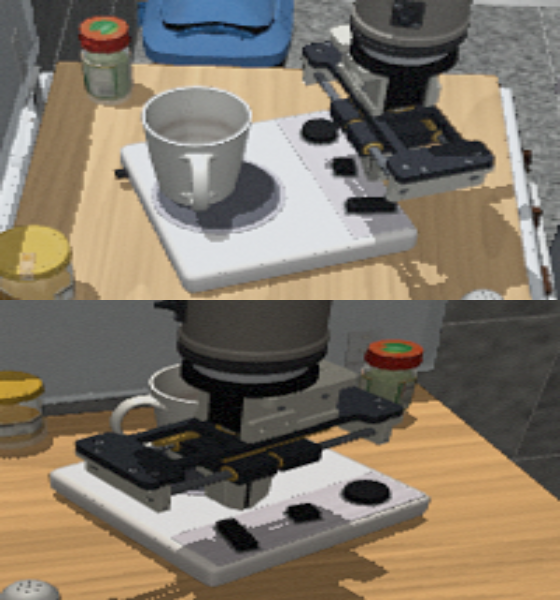

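Emit:
{"fn": "move_arm", "kwargs": {
  "rows": [
    [0,-1,-15,0,1],
    [0,0,-15,0,1],
    [0,0,-8,0,1],
    [0,0,-4,0,1],
    [0,0,-3,0,1],
    [0,0,0,0,1]
  ]
}}

```text
time: 4.1
tool_pos: [0.489, -0.0902, 0.0671]
tool_rot: [3.141, 0.001, 2.735]
contact_force: [0.3, 0.1, 1.1]
opening: 0.0006
grip_force: 0.0
```

Emit:
{"fn": "move_arm", "kwargs": {
  "rows": [
    [0,0,-2,0,1],
    [0,0,-2,0,1],
    [0,0,-1,0,1],
    [0,0,-1,0,1],
    [0,0,0,0,1],
    [0,0,0,0,1]
  ]
}}

```text
time: 4.7
tool_pos: [0.489, -0.0903, 0.0608]
tool_rot: [3.141, 0.001, 2.735]
contact_force: [1.5, -0.2, 2.1]
opening: 0.0003
grip_force: 0.9
```

Emit:
{"fn": "move_arm", "kwargs": {
  "rows": [
    [0,0,-1,0,1],
    [0,0,-1,0,1],
    [0,0,0,0,1],
    [0,0,0,0,1]
  ]
}}

```text
time: 5.1
tool_pos: [0.4891, -0.0903, 0.0601]
tool_rot: [3.141, 0.002, 2.735]
contact_force: [-2.7, 2.3, 14.9]
opening: 0.0005
grip_force: 7.6
```

The end stop is felt at z = 0.060 (15 N), so the bar is home. On to the round key.

Emit:
{"fn": "move_arm", "kwargs": {
  "rows": [
    [0,0,10,0,1],
    [0,0,20,0,1],
    [0,0,15,0,1],
    [-8,-18,0,0,1],
    [-8,-18,0,0,1],
    [-8,-18,0,0,1],
    [-8,-18,0,0,1],
    [-7,-17,0,0,1],
    [-7,-17,0,0,1],
    [0,0,0,0,1],
    [0,0,0,0,1]
  ]
}}

```text
time: 6.2
tool_pos: [0.4424, -0.196, 0.1036]
tool_rot: [3.141, -0.001, 2.734]
contact_force: [0.2, -0.5, -0.6]
opening: 0.0002
grip_force: 0.0
```

Emit:
{"fn": "move_arm", "kwargs": {
  "rows": [
    [0,0,-15,0,1],
    [0,0,-12,0,1],
    [0,0,-5,0,1],
    [0,0,-2,0,1],
    [0,0,-2,0,1],
    [0,0,-2,0,1],
    [0,0,0,0,1],
    [0,0,0,0,1]
  ]
}}

```text
time: 7.0
tool_pos: [0.443, -0.1964, 0.0659]
tool_rot: [-3.141, 0.001, 2.735]
contact_force: [0.2, -0.6, 0.1]
opening: 0.0003
grip_force: 0.0
```

Emit:
{"fn": "move_arm", "kwargs": {
  "rows": [
    [0,0,-2,0,1],
    [0,0,-2,0,1],
    [0,0,-1,0,1],
    [0,0,-1,0,1],
    [0,0,0,0,1]
  ]
}}

```text
time: 7.5
tool_pos: [0.443, -0.1965, 0.0602]
tool_rot: [-3.141, 0.001, 2.735]
contact_force: [-1.1, -0.3, 6.9]
opening: 0.0003
grip_force: 3.4
```

Emit:
{"fn": "move_arm", "kwargs": {
  "rows": [
    [0,0,-1,0,1],
    [0,0,0,0,1],
    [0,0,0,0,1]
  ]
}}

```text
time: 7.8
tool_pos: [0.4431, -0.1965, 0.0601]
tool_rot: [-3.141, 0.002, 2.735]
contact_force: [-3.6, 0.7, 16.3]
opening: 0.0003
grip_force: 8.0
```

The round key is also at its stop. Square next, +23, +54 mm.

Emit:
{"fn": "move_arm", "kwargs": {
  "rows": [
    [0,0,10,0,1],
    [0,0,20,0,1],
    [0,0,15,0,1],
    [8,18,0,0,1],
    [8,18,0,0,1],
    [7,18,0,0,1],
    [0,0,0,0,1],
    [0,0,0,0,1]
  ]
}}

```text
time: 8.6
tool_pos: [0.4656, -0.1421, 0.1037]
tool_rot: [-3.141, -0.0, 2.736]
contact_force: [-1.1, 0.9, -0.0]
opening: 0.0007
grip_force: 0.0
```

Emit:
{"fn": "move_arm", "kwargs": {
  "rows": [
    [0,0,-15,0,1],
    [0,0,-12,0,1],
    [0,0,-5,0,1],
    [0,0,-2,0,1],
    [0,0,-2,0,1],
    [0,0,-2,0,1],
    [0,0,-2,0,1],
    [0,0,-2,0,1],
    [0,0,-1,0,1],
    [0,0,-1,0,1],
    [0,0,0,0,1]
  ]
}}

```text
time: 9.7
tool_pos: [0.466, -0.1424, 0.0602]
tool_rot: [-3.141, 0.001, 2.735]
contact_force: [-2.9, -1.2, 7.6]
opening: 0.0004
grip_force: 3.3
```

Emit:
{"fn": "move_arm", "kwargs": {
  "rows": [
    [0,0,-1,0,1],
    [0,0,0,0,1],
    [0,0,0,0,1]
  ]
}}

```text
time: 10.0
tool_pos: [0.4661, -0.1424, 0.0601]
tool_rot: [-3.141, 0.002, 2.735]
contact_force: [-5.0, -0.6, 15.4]
opening: 0.0005
grip_force: 7.8
```

All three are at the stop. I retreat and check.

Emit:
{"fn": "move_arm", "kwargs": {
  "rows": [
    [0,0,10,0,1],
    [0,0,25,0,1],
    [0,0,30,0,1],
    [0,0,30,0,1],
    [0,0,30,0,1],
    [-10,0,20,0,1],
    [-20,25,0,0,1],
    [-20,30,0,0,1],
    [0,30,0,0,1],
    [0,30,0,0,1],
    [0,30,0,0,1],
    [0,0,0,0,1]
  ]
}}

```text
time: 11.2
tool_pos: [0.4153, 0.0057, 0.2039]
tool_rot: [3.14, -0.0, 2.738]
contact_force: [-0.2, -0.2, 0.3]
opening: 0.0003
grip_force: 0.0
```

```bash
python3 - <<'E'
from cell import monitor, vision
import cv2
s=monitor.observe();print(s['time'],s['tool_pos'],s['contact_force'])
a=vision.read_camera("side")
cv2.imwrite("pics/s3.png",cv2.resize(a[100:280,250:460,::-1],(700,600)))
E
```

```text
11.2 [0.41532489 0.00566532 0.20391406] [-0.20616436 -0.21730398  0.29005761]
```

View pics/s3.png

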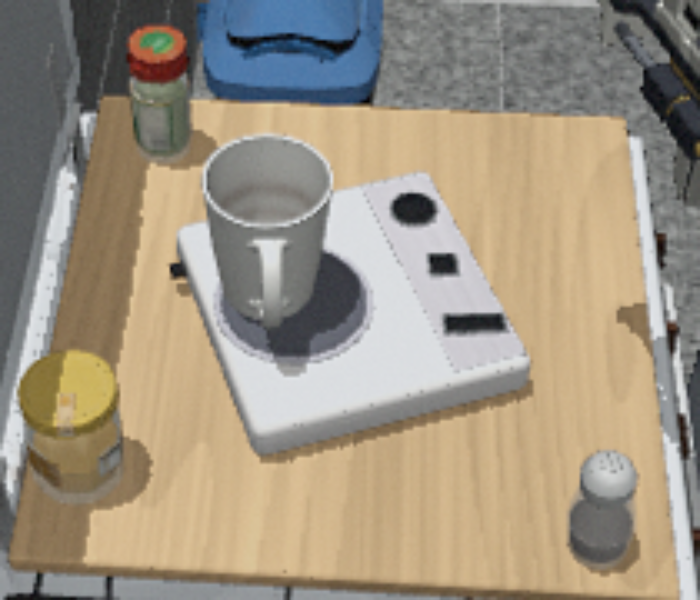

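The picture shows the keys at (414,209), (443,264) and (474,323), all flat and low, with the mug and jars in place and the arm clear.

```bash
python3 -c "
from cell import workorder
print(workorder.hand_in())"
```

```text
the job is handed in; nothing more can be done
None
```

I pressed the bar, round and square keys to their end stops in that order, nothing else looked moved in the last picture, and the job is handed in (no verdict was returned).

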